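# Touch-dry check of the blue crank boss

### The arm

A 7-joint arm with a two-finger parallel gripper is mounted at the origin on the work surface. World frame = base frame: x ahead of the robot, y to its left, z up, the work surface at z = 0. Lengths are in m, angles in rad, forces in N, time in s.
With the tool pointing down it reaches from about 0.4 to 0.875 m from the base axis. Payload 19.3 kg.
Tool frame: the origin (TCP) lies midway between the tips of the shut fingers; the grasp point (between the pads) lies 19 mm behind it; z points along the fingers, y is the line along which they close (so a half turn about z gives the same grasp; the last joint's range is limited). The gripper opens to 85 mm and grips with 20 to 120 N. Pads are 22 mm wide; open, the fingers measure 114 mm over their backs; the gripper's body (76 mm by 85 mm) begins 54 mm behind the grasp point. The pads swing forward as they close: fully open they stand 13 mm farther back than shut.
Start: joints at [-1.3, 0.521, -0.036, 1.599, 0.021, 1.021, -0.113], TCP at [0.209, 0.589, 0.204] pointing down, gripper open.
Joint ranges: [-2.91, 2.91], [-0.3, 2.13], [-1.5, 1.42], [0.17, 2.43], [-1.26, 4.41], [0.16, 1.93], [-2.52, 2.52]. Speed limits (rad/s): [1.89, 1.89, 2.39, 2.39, 3.01, 3.01, 3.01].

### API

Orientations are given as [roll, pitch, yaw] about the fixed x, y, z axes, in that order (R = Rz(yaw) Ry(pitch) Rx(roll)).
In Python, from workcell import * gives the robot as it stands.
- The arm moves only by the shell command python3 -m creep 'ROWS' [FORCE]. ROWS is JSON, a list that holds one entry, the list of rows, each a list of 7 numbers: the closure, from -1 (fully open) to 1 (shut), then the shift along the tool's x, y, z in m, then the turn, a rotation vector about the tool's x, y, z in degrees. A call has 1 to 10 rows; each row shifts and turns the commanded pose from where the row before left it, along the tool's axes as they then stand; what a row does not reach is not made up. A row lasts 1/10 s, in which the tool goes at most 50 mm and 8.59 degrees, less where a joint would pass 70% of its speed; a pose out of reach is approached as far as the arm can. A call is refused whole if a number of a shift passes 0.05 or a number of a turn 8.59, either way. A call with a gripper value outside its range is refused whole. The fingers move at their own pace and stop on an object; FORCE is the grip in N (left out, the last holds). Time passes only in rows, so rows that do not move let the fingers close. It gives the time, the measured TCP pose, the force, the opening and the grip force at its end, in the units of the state.
- observe(): the state, without advancing time (a new reading comes with each control period).
- grab_frame(name): name is "scene" or "side" or "wrist"; returns a dict with "image" (384x512x3 uint8, red, green, blue), "range_z" (384x512 float32, m along the optical axis (not along the pixel's ray), 0 where there is no reading), "fx", "fy", "cx", "cy" (pixels), "R" (3x3) and "t" (3): a world point X has camera coordinates R X + t; the wrist camera has in their place "T_tool_cam" (4x4, takes a point from camera to tool coordinates, whose origin is the TCP and whose axes are the flange's). Camera axes: x right, y down, z forward; pixel columns grow to the right and rows downward; lengths in m; the calibration is good to about 2 mm. A picture is of the moment at which its call begins: read the wrist's pose just before it.
- job_done(): hands the job in; it is judged then, once.
Trained networks look in a picture, given as the dict that the camera call returned (one of the last four; its "shot" number tells which), for a name from the list of things; names that differ only in an ending like _2 or _b are one class to them, and where a whole thing is asked for, a point or a joint stands for the part that bears it (a point fixed in the world has none). Each returns a list of dicts, best first, with "confidence" (0 to 1); they miss things now and then, are a little off and sometimes report something else, mostly with a low value. They report only what shows in the picture. A call takes as long as a camera call. They do not tell look-alikes from the thing itself.
- find_in(picture, thing): "extent" ([centre column, centre row, width, height] in pixels, round what is visible of it).
- outline_of(picture, thing): "region" (384x512 bool, what is visible of it) and "extent" ([centre column, centre row, width, height] in pixels, round what is visible of it).
- tip_of(picture, thing): "position" ([column, row] in pixels: a listed point, or the origin of a listed thing).
The state is a dict: "clock": time; "qpos": joint angles; "qd": joint speeds; "joint_efforts": joint torques, N m; "position": TCP position; "tool_rot": TCP orientation; "force": force on the tool from outside, world axes, zero at the start; "moment": the same for the moment, N m; "grip_width": finger opening in m; "finger_force": force on a finger pad.
Only numpy, scipy, OpenCV 4.12 (cv2) and the standard library are available. Lean on these libraries where they do the work, as an engineer would, in place of code of your own. Each camera call takes 0.05 s, during which the arm holds its last target. There are 200 camera calls.

### The job

Check whether the enamel on the blue crank boss has dried: rest your fingertips gently on its flat top for about a second, just firmly enough that its sprung seat visibly gives under it, then withdraw upwards, clear of everything. Do not grip, lift or shift the boss, and leave the nickel brake lever, the boxwood knob and the rusty speed dial on the other seats untouched.

Things in the scene. Friction and masses are not known exactly. Their poses are not given: they have to be found in the camera images.
- rack: dark wood rack fixed to the bench, plank 130 (x) by 470 (y) by 20 mm, origin centre of underside, z up. At y = -165, -55, 55, 165 mm stand four round cork-faced seats, 64 mm wide, tops 70 mm above the bench, on sprung stems. Seats push straight down up to 12 mm and spring back: with the boss on, one starts to give at 2 to 3.5 N, needs 3.5 to 5 N for 4 mm, and meets its stop at 7 to 8 N.
- boss: the crank boss, glossy blue enamel, about 0.18 kg: round flange 56 mm wide, 12 mm thick, under a round hub 40 mm wide whose flat top is 40 mm above the underside (110 mm above the bench at rest); a small dark dot marks the top's centre, a brass screw the hub's side. Stands loose on any one of the rack's four seats. Origin: centre of its underside, z up.
- lever: nickel-plated brake lever lying flat, a bar 90 mm long (its x, roughly across the rack) and 16 mm wide with a round hub in the middle, at most 24 mm high, with a dark brake pad at one end; overhangs its seat at both ends. Stands loose on any one of the rack's four seats. Origin at the centre of its underside. Not to be touched.
- knob: turned boxwood knob, pale yellow wood, 48 mm in diameter at its head and 46 mm high. Stands loose on any one of the rack's four seats. Origin at the centre of its underside, z up. Not to be touched.
- dial: rusty brown cast speed dial, a disc of 62 mm diameter and 13 mm thick with tick marks and a hub 22 mm high. Stands loose on any one of the rack's four seats. Origin at the centre of its underside, z up. Not to be touched.
Not all that is in view belongs to the job. Of the things like the boss, leave any that is green or pink; of the rest the smaller one is meant.

How it is judged:
On the way:
1. the fingertips rest on top of the boss and its seat has given at least 2.5 mm, for 0.4 s (contact force between the fingers and boss above 0.5 N and z of boss in the frame of rack below 0.0675 m), for 0.4 s.
At the end, for the whole second after the job is handed in: the seat under the boss has sprung back up (boss within 1.5 mm of its rest height above the rack), the boss upright, at rest and within 10 mm of where it stood; lever, knob and dial within 6 mm of where they were (z of boss in the frame of rack between 0.0685 and 0.0715 m and distance of boss from where it was at the start of the episode below 0.01 m and angle between boss's own z axis and vertical below 0.08 rad and linear speed of boss below 0.01 m/s and distance of each of lever, knob, dial from where it was at the start of the episode below 0.006 m); the robot touches nothing.
It fails at once if the boss is pressed or knocked hard (over 20 N) (contact force between any of the fingers, the arm and boss above 20 N).
It fails at once if the boss is lifted more than 6 mm off its rest height (z of boss in the frame of rack above 0.076 m).
It fails at once if the boss is shifted sideways or tipped (distance of boss from where it was at the start of the episode above 0.025 m or angle between boss's own z axis and vertical above 0.35 rad).
It fails at once if the fingers are put down around the boss as for a grasp (horizontal distance between the grasp point and boss below 0.02 m and z of the grasp point in the frame of boss below 0.043 m).
It fails at once if the lever, knob or dial is touched (contact force between any of the fingers, the arm and lever above 0.3 N or contact force between any of the fingers, the arm and knob above 0.3 N or contact force between any of the fingers, the arm and dial above 0.3 N).
It also fails if it takes over 32 s, if anything falls off the work surface, if the arm or the gripper's body presses on something with over 40 N, if the wrist force passes 120 N, or if a joint passes its speed limit or range.

## Working session

There is one attempt and no reset: what is moved stays moved. The work goes in short steps, Python scripts to look and compute and a shell command to move; the robot and the scene stay as the last step left them, time stands still between calls to the robot, and variables do not carry over. Pictures are saved under pics/ and viewed, at most 10 in all, crops included, and the job is handed in when it is done.

```bash
mkdir -p pics; cat > h.py <<'E'
from workcell import *
import numpy as np, cv2
def save(n,im): cv2.imwrite('pics/'+n,im[:,:,::-1])
def world(p,mask):
    v,u=np.nonzero(mask&(p['range_z']>0)); z=p['range_z'][v,u]
    c=np.stack([(u-p['cx'])/p['fx']*z,(v-p['cy'])/p['fy']*z,z],1)
    return (c-p['t'])@p['R']
E
python3 - <<'E'
from h import *
s=observe(); print({k:np.round(s[k],3) for k in ('clock','position','tool_rot','force','grip_width')})
a=grab_frame('scene'); b=grab_frame('side')
for n,p in(('scene',a),('side',b)):
    save(n+'1.png',p['image'])
    for t in('boss','lever','knob','dial'):
        for d in outline_of(p,t):
            w=world(p,d['region']); 
            if len(w)<5: continue
            top=w[w[:,2]>np.percentile(w[:,2],95)-.006]
            print(n,t,round(d['confidence'],2),np.round(d['extent']),len(w),'med',np.round(np.median(w,0),3),'top',np.round((top.min(0)+top.max(0))/2,3),np.round(np.ptp(top,axis=0),3),a['image'].shape and np.median(p['image'][d['region']],0))
E
```

```text
{'clock': np.float64(0.0), 'position': array([0.209, 0.589, 0.203]), 'tool_rot': array([-3.141,  0.   ,  2.801]), 'force': array([0.05 , 0.021, 0.124]), 'grip_width': np.float64(0.086)}
scene boss 0.76 [391. 192.  26.  26.] 511 med [0.612 0.335 0.026] top [0.607 0.346 0.04 ] [0.037 0.039 0.008] [160.  76.  86.]
scene boss 0.74 [302. 123.  30.  33.] 659 med [0.33  0.303 0.029] top [0.317 0.314 0.051] [0.051 0.051 0.008] [16. 78. 25.]
scene boss 0.61 [284. 156.  39.  34.] 924 med [0.406 0.192 0.032] top [0.392 0.203 0.055] [0.055 0.056 0.009] [ 6. 28. 82.]
scene boss 0.56 [319. 181.  26.  29.] 672 med [0.549 0.174 0.094] top [0.542 0.182 0.109] [0.039 0.04  0.008] [ 7.  32.5 93. ]
scene lever 0.92 [208. 297.  54.  39.] 712 med [ 0.643 -0.131  0.083] top [ 0.61  -0.15   0.093] [0.017 0.016 0.008] [170. 149. 118.]
scene knob 0.59 [289. 217.  22.  31.] 579 med [0.587 0.069 0.109] top [0.581 0.074 0.114] [0.037 0.039 0.008] [161. 110.  35.]
scene dial 0.78 [248. 256.  37.  34.] 922 med [ 0.612 -0.035  0.083] top [ 0.61  -0.033  0.09 ] [0.029 0.041 0.008] [101.   40.5  12. ]
side boss 0.81 
[... 297 characters left out ...]
op [0.541 0.18  0.108] [0.039 0.041 0.007] [37. 34. 80.]
side boss 0.49 [264. 137.  21.  15.] 231 med [0.602 0.335 0.03 ] top [0.59  0.277 0.072] [0.073 0.171 0.074] [148.  70.  80.]
side lever 0.86 [382. 249.  28.  36.] 514 med [ 0.636 -0.136  0.083] top [ 0.609 -0.152  0.092] [0.017 0.017 0.008] [138.5 121.   97. ]
side lever 0.51 [301. 180.  21.  26.] 435 med [0.574 0.064 0.106] top [0.578 0.072 0.113] [0.039 0.038 0.008] [157. 106.  36.]
side knob 0.62 [301. 181.  21.  25.] 430 med [0.573 0.063 0.106] top [0.578 0.07  0.113] [0.039 0.035 0.008] [156. 105.  36.]
side dial 0.65 [340. 217.  33.  24.] 653 med [ 0.601 -0.041  0.082] top [ 0.606 -0.034  0.089] [0.02  0.019 0.008] [90. 38. 17.]
```

```bash
python3 - <<'E'
import cv2
i=cv2.imread('pics/scene1.png'); cv2.imwrite('pics/crop1.png',cv2.resize(i[95:335,170:430],None,fx=2.4,fy=2.4,interpolation=cv2.INTER_CUBIC))
E
```

```text
(no output)
```

View pics/scene1.png

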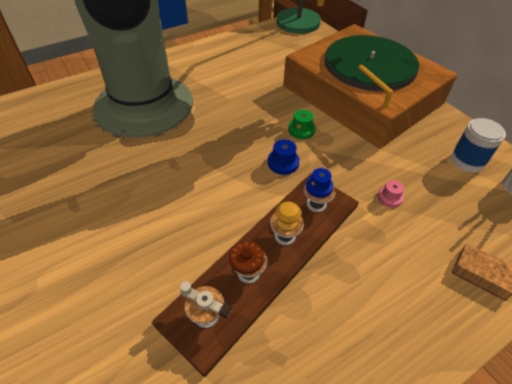

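View pics/crop1.png

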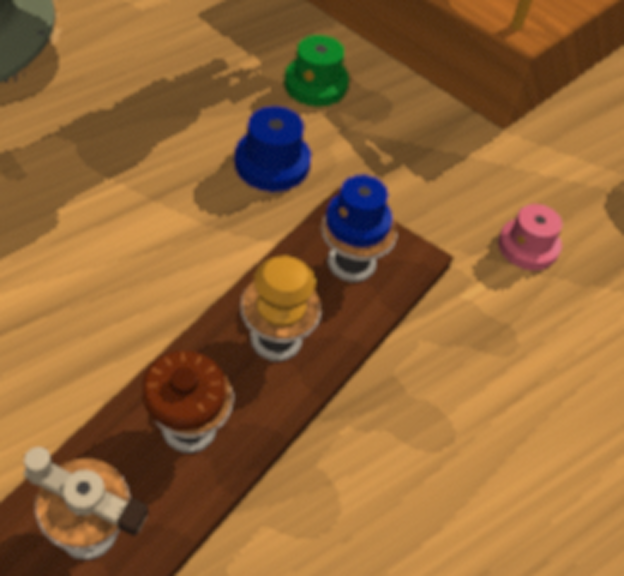

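The candidates are pink (391,192), green (302,123), a larger blue one on the bench (284,156, hub ~55 mm wide) and a smaller blue one on the end seat (319,181, hub 40 mm, top at 0.11 m). The crop confirms that the last one is the boss, since it stands on the rack with its brass screw showing. The knob is on the neighbouring seat. Next I'll check the side view for obstacles on the way.

View pics/side1.png

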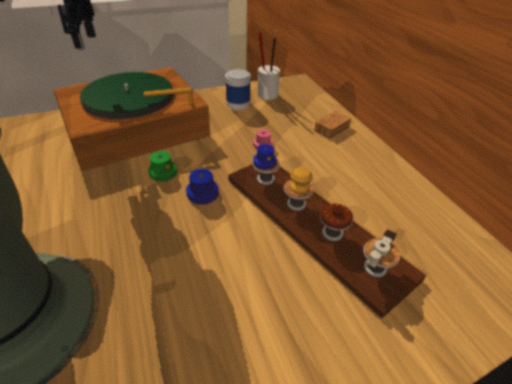

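```bash
python3 - <<'E'
from h import *
for n in('scene','side'):
    p=grab_frame(n); w=world(p,np.ones((384,512),bool))
    m=(w[:,0]>.05)&(w[:,0]<.8)&(w[:,1]>-.3)&(w[:,1]<.8)&(w[:,2]>.06)
    q=w[m]; g=np.floor(q[:,:2]*10).astype(int)
    for k in np.unique(g,axis=0): 
        r=q[(g==k).all(1)]
        if len(r)>15: print(n,k/10,len(r),round(r[:,2].max(),3))
E
```

```text
scene [ 0.  -0.1] 4260 0.328
scene [0. 0.] 2428 0.321
scene [0.  0.6] 45 0.102
scene [0.1 0.3] 292 0.102
scene [0.1 0.4] 556 0.123
scene [0.1 0.5] 461 0.124
scene [0.1 0.6] 285 0.123
scene [0.2 0.3] 43 0.099
scene [0.2 0.4] 1218 0.123
scene [0.2 0.5] 696 0.138
scene [0.2 0.6] 498 0.123
scene [0.3 0.4] 1519 0.148
scene [0.3 0.5] 831 0.123
scene [0.3 0.6] 683 0.124
scene [0.3 0.7] 130 0.103
scene [0.4 0.4] 1177 0.147
scene [0.4 0.5] 870 0.12
scene [0.4 0.6] 584 0.103
scene [0.4 0.7] 139 0.102
scene [ 0.5 -0.1] 255 0.092
scene [0.5 0. ] 787 0.118
scene [0.5 0.1] 819 0.113
scene [0.5 0.2] 37 0.11
scene [0.5 0.5] 129 0.107
scene [0.5 0.6] 48 0.106
scene [ 0.6 -0.2] 1424 0.096
scene [ 0.6 -0.1] 802 0.095
scene [0.6 0. ] 123 0.11
scene [0.6 0.5] 784 0.107
scene [0.6 0.6] 252 0.107
side [ 0.  -0.1] 3527 0.238
side [0. 0.] 1355 0.286
side [0.  0.5] 17 0.1
side [0.  0.6] 60 0.101
side [0.1 0.3] 556 0.101
side [0.1 0.4] 788 0.121
side [0.1 0.5] 1192 0.352
side [0.1 0.6] 353 0.121
side [0.2 0.3] 179 0.101
side [0.2 0.4] 1434 0.122
side [0.2 0.5] 1004 0.353
side [0.2 0.6] 698 0.338
side [0.3 0.4] 1439 0.147
side [0.3 0.5] 450 0.122
side [0.3 0.6] 290 0.122
side [0.3 0.7] 40 0.102
side [0.4 0.4] 768 0.147
side [0.4 0.5] 201 0.121
side [0.4 0.6] 183 0.102
side [0.4 0.7] 37 0.102
side [ 0.5 -0.1] 340 0.093
side [0.5 0. ] 688 0.117
side [0.5 0.1] 596 0.112
side [0.5 0.5] 147 0.106
side [0.5 0.6] 17 0.104
side [ 0.6 -0.2] 958 0.096
side [ 0.6 -0.1] 355 0.093
side [0.6 0. ] 23 0.071
side [0.6 0.5] 290 0.106
side [0.6 0.6] 64 0.105
side [0.7 0.5] 125 0.203
side [0.7 0.6] 382 0.204
```

The side view shows the gripper at (75,20) above the turntable, which is at most 0.148 m high. The boss is at (265,158), with the knob beside it at (300,183). I'll lift slightly, shut the fingers and cross over.

```bash
python3 -m creep '[[[1,0,0,-0.02,0,0,0],[1,-0.02,-0.012,-0.02,0,0,0],[1,-0.035,-0.021,0,0,0,0],[1,-0.035,-0.021,0,0,0,0],[1,-0.035,-0.021,0,0,0,0],[1,-0.035,-0.021,0,0,0,0],[1,-0.035,-0.021,0,0,0,0],[1,-0.035,-0.021,0,0,0,0],[1,-0.035,-0.021,0,0,0,0],[1,-0.035,-0.021,0,0,0,0]]]' 20
python3 -m creep '[[[1,-0.035,-0.021,0,0,0,0],[1,-0.035,-0.021,0,0,0,0],[1,-0.035,-0.021,0,0,0,0],[1,-0.02,-0.012,0,0,0,0],[1,0,0,0,0,0,0],[1,0,0,0,0,0,0],[1,0,0,0,0,0,0]]]'
```

```text
clock: 1.6
position: [0.4324, 0.3178, 0.244]
tool_rot: [3.141, 0.0, 2.801]
force: [0.7, 0.4, 1.2]
grip_width: -0.0002
finger_force: 0.0
clock: 2.3
position: [0.5236, 0.2077, 0.2438]
tool_rot: [3.141, -0.0, 2.802]
force: [0.5, -0.0, -0.2]
grip_width: -0.0001
finger_force: 0.0
```

```bash
python3 -m creep '[[[1,-0.026,-0.019,0,0,0,0],[1,0,0,0.03,0,0,0],[1,0,0,0.03,0,0,0],[1,0,0,0.01,0,0,0],[1,0,0,0,0,0,0],[1,0,0,0,0,0,0],[1,0,0,0,0,0,0]]]'
python3 - <<'E'
from h import *
s=observe(); print(s['position'],s['force'])
from scipy.spatial.transform import Rotation as Ro
R=Ro.from_euler('xyz',s['tool_rot']).as_matrix()
p=grab_frame('wrist'); save('w2.png',p['image'])
T=p['T_tool_cam']; W=np.eye(4);W[:3,:3]=R;W[:3,3]=s['position']; M=np.linalg.inv(W@T)
p['R']=M[:3,:3];p['t']=M[:3,3]
for t in('boss','knob'):
  for d in outline_of(p,t):
    w=world(p,d['region']);top=w[(w[:,2]>np.percentile(w[:,2],95)-.004)]
    print(t,d['confidence'],d['extent'],np.round((top.min(0)+top.max(0))/2,4),np.round(np.ptp(top,axis=0),3))
for n in('scene','side'):
  q=grab_frame(n)
  for d in outline_of(q,'boss'):
    w=world(q,d['region'])
    if len(w): print(n,np.round(d['extent']),np.round(np.median(w,0),3))
save('side2.png',q['image'][60:260,150:400].repeat(3,0).repeat(3,1))
E
```

```text
clock: 3.0
position: [0.5429, 0.1806, 0.1752]
tool_rot: [3.14, 0.001, 2.801]
force: [1.0, 0.0, 0.3]
grip_width: 0.0002
finger_force: 0.0
[0.54293554 0.1805856  0.17518246] [1.03915668 0.02222643 0.30237363]
boss 0.76 [233.0, 37.4, 71.3, 72.9] [0.3943 0.2041 0.0544] [0.052 0.055 0.006]
boss 0.75 [402.7, 171.8, 58.0, 47.5] [0.6069 0.348  0.0386] [0.039 0.039 0.005]
boss 0.66 [265.4, 185.6, 59.2, 53.9] [0.5417 0.1837 0.1087] [0.039 0.04  0.005]
knob 0.86 [178.9, 252.3, 46.9, 54.1] [0.5791 0.0769 0.1129] [0.036 0.037 0.005]
scene [320. 181.  25.  30.] [0.55  0.174 0.096]
scene [388. 191.  25.  23.] [0.611 0.336 0.025]
scene [302. 123.  27.  30.] [0.332 0.301 0.025]
scene [285. 157.  36.  37.] [0.406 0.192 0.034]
side [263. 157.  24.  29.] [0.536 0.167 0.091]
side [164. 165.  30.  32.] [0.317 0.293 0.027]
side [202. 187.  31.  38.] [0.388 0.182 0.032]
side [264. 137.  14.  18.] [0.602 0.336 0.031]
```

View pics/w2.png

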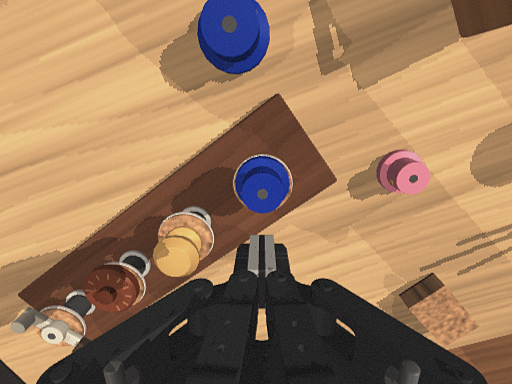

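View pics/side2.png

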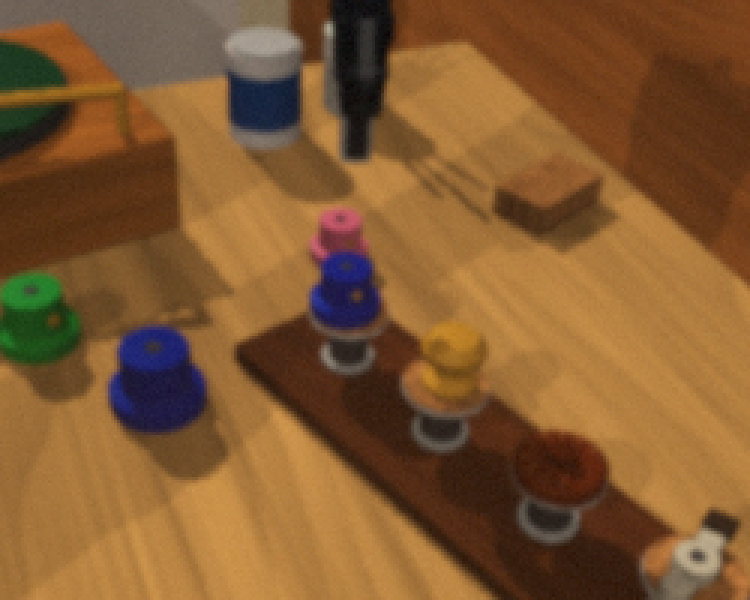

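The wrist view puts the fingertips at (262,240) and the boss top at (262,193). The side view shows the fingertips straight above the boss, and the knob is clear. I'll trim by 1.5 mm and come down in stages.

```bash
python3 -m creep '[[[1,0.0015,0.001,0.02,0,0,0],[1,0,0,0.02,0,0,0],[1,0,0,0.01,0,0,0],[1,0,0,0.005,0,0,0],[1,0,0,0,0,0,0],[1,0,0,0,0,0,0],[1,0,0,0,0,0,0]]]'
python3 -m creep '[[[1,0,0,0.002,0,0,0],[1,0,0,0.002,0,0,0],[1,0,0,0,0,0,0],[1,0,0,0,0,0,0]]]'
```

```text
clock: 4.05
position: [0.5417, 0.1816, 0.1195]
tool_rot: [3.141, 0.001, 2.801]
force: [0.2, 0.5, 0.2]
grip_width: -0.0003
finger_force: 0.0
clock: 4.45
position: [0.5413, 0.1815, 0.1148]
tool_rot: [-3.141, -0.0, 2.801]
force: [0.0, 0.6, 0.9]
grip_width: -0.0002
finger_force: 0.0
```

```bash
python3 -m creep '[[[1,0,0,0.001,0,0,0],[1,0,0,0.001,0,0,0],[1,0,0,0.001,0,0,0],[1,0,0,0,0,0,0],[1,0,0,0,0,0,0]]]'
python3 -m creep '[[[1,0,0,0.001,0,0,0],[1,0,0,0.001,0,0,0],[1,0,0,0.001,0,0,0],[1,0,0,0,0,0,0],[1,0,0,0,0,0,0]]]'
```

```text
clock: 4.95
position: [0.5413, 0.1815, 0.1118]
tool_rot: [-3.142, -0.0, 2.801]
force: [0.4, -0.8, -0.0]
grip_width: 0.0002
finger_force: 0.0
clock: 5.45
position: [0.5413, 0.1815, 0.1088]
tool_rot: [-3.142, -0.0, 2.801]
force: [0.2, 0.2, -0.3]
grip_width: 0.0002
finger_force: 0.0
```

```bash
python3 -m creep '[[[1,0,0,0.001,0,0,0],[1,0,0,0,0,0,0],[1,0,0,0,0,0,0]]]'
python3 -m creep '[[[1,0,0,0.001,0,0,0],[1,0,0,0,0,0,0],[1,0,0,0,0,0,0]]]'
```

```text
clock: 5.75
position: [0.5413, 0.1815, 0.1078]
tool_rot: [-3.142, 0.0, 2.801]
force: [1.0, -0.1, -0.4]
grip_width: -0.0
finger_force: 0.0
clock: 6.05
position: [0.5413, 0.1815, 0.1068]
tool_rot: [-3.142, -0.0, 2.801]
force: [0.3, 0.0, 0.1]
grip_width: -0.0005
finger_force: 0.0
```

No contact yet, although the tips should already be on the boss. I'll look before going lower.

```bash
python3 - <<'E'
from h import *
q=[grab_frame(n) for n in('scene','side')]
F=[np.array(observe()['force'])]
for i in range(6): grab_frame('side'); F.append(np.array(observe()['force']))
print(np.round(F,1)[:,2], observe()['position'])
for n,p in zip('ab',q):
    X=p['R']@np.array([.5413,.1815,.1068])+p['t']; print(X[0]/X[2]*p['fx']+p['cx'],X[1]/X[2]*p['fy']+p['cy'])
a=q[0]['image'][130:230,270:370]; b=q[1]['image'][105:205,215:315]
save('c3.png',cv2.resize(np.hstack([a,b]),None,fx=4,fy=4,interpolation=cv2.INTER_CUBIC))
E
```

```text
[ 0.5  0.3  0.3  0.3  0.6 -0.7 -0.5] [0.54133275 0.18148066 0.10682022]
321.08469727438745 175.45545578684346
265.02633508253933 149.53150541096906
```

View pics/c3.png

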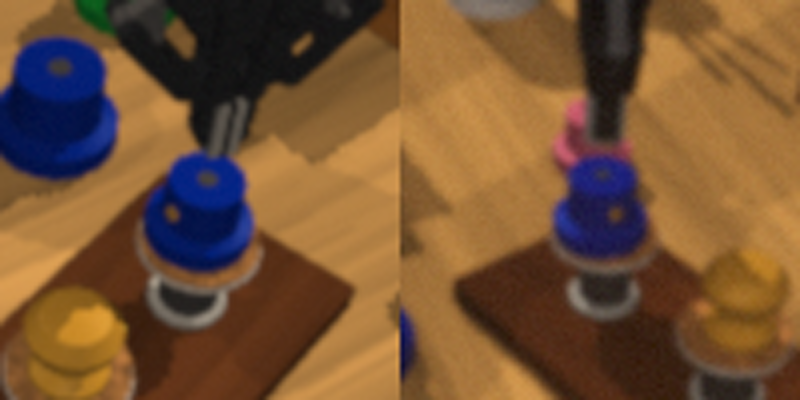

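The tips are still clearly above the boss. In the scene view they're at about (327,169) against the dot at (322,175), and in the side view at about (266,141) against (265,149). So the real tips are offset from the reported TCP, and I'll triangulate them.

```bash
python3 - <<'E'
from h import *
P=[grab_frame(n) for n in('scene','side')]
def proj(p): return np.c_[p['R'],p['t']]
def tri(a,b):
    pts=[np.array([[(u-p['cx'])/p['fx']],[(v-p['cy'])/p['fy']]]) for p,(u,v) in zip(P,(a,b))]
    X=cv2.triangulatePoints(proj(P[0]),proj(P[1]),*pts)[:,0]; return np.round(X[:3]/X[3],4)
print('tip',tri((326.5,168.5),(266,140.5)),'dot',tri((321.7,174.8),(265.3,149)))
for n,p in zip(('scene','side'),P):
    w=world(p,np.ones((384,512),bool))
    m=(np.hypot(w[:,0]-.5413,w[:,1]-.1815)<.045)&(w[:,2]>.1)&(w[:,2]<.15)
    q=w[m]
    for lo in np.arange(.1,.15,.004):
        r=q[(q[:,2]>=lo)&(q[:,2]<lo+.004)]
        if len(r): print(n,round(lo,3),len(r),np.round(r.min(0),3),np.round(r.max(0),3))
E
```

```text
tip [0.5453 0.1879 0.1266] dot [0.5419 0.1821 0.1083]
scene 0.1 26 [0.535 0.161 0.1  ] [0.561 0.195 0.104]
scene 0.104 36 [0.533 0.163 0.104] [0.562 0.201 0.108]
scene 0.108 221 [0.521 0.164 0.108] [0.562 0.202 0.112]
scene 0.112 5 [0.528 0.166 0.112] [0.56  0.189 0.113]
scene 0.132 1 [0.541 0.176 0.134] [0.541 0.176 0.134]
scene 0.136 7 [0.542 0.172 0.137] [0.551 0.18  0.14 ]
scene 0.14 17 [0.541 0.17  0.14 ] [0.554 0.192 0.143]
scene 0.144 25 [0.532 0.168 0.144] [0.552 0.193 0.148]
scene 0.148 12 [0.529 0.168 0.148] [0.553 0.19  0.15 ]
side 0.1 25 [0.521 0.161 0.1  ] [0.554 0.18  0.104]
side 0.104 31 [0.522 0.162 0.104] [0.56  0.2   0.108]
side 0.108 136 [0.522 0.16  0.108] [0.56  0.2   0.112]
side 0.112 1 [0.533 0.186 0.113] [0.533 0.186 0.113]
side 0.132 7 [0.534 0.173 0.133] [0.546 0.179 0.136]
side 0.136 12 [0.529 0.172 0.136] [0.548 0.178 0.14 ]
side 0.14 12 [0.529 0.168 0.141] [0.55  0.182 0.144]
side 0.144 16 [0.53  0.167 0.144] [0.549 0.183 0.147]
side 0.148 11 [0.531 0.165 0.148] [0.548 0.183 0.15 ]
```

```bash
python3 - <<'E'
from h import *
s=observe(); print(s['position'],s['grip_width'])
p=grab_frame('wrist'); T=np.array(p['T_tool_cam']); Ti=np.linalg.inv(T)
print(np.round(T,3).tolist())
for z in(0,-.019,-.03,-.04):
    X=Ti@[0,0,z,1]; print(z,X[0]/X[2]*p['fx']+p['cx'],X[1]/X[2]*p['fy']+p['cy'],X[2])
v,u=np.mgrid[0:384,0:512]; z=p['range_z']
c=np.stack([(u-p['cx'])/p['fx']*z,(v-p['cy'])/p['fy']*z,z,np.ones_like(z)],-1)@T.T
for r in range(180,290,5): print(r,[(np.round(c[r,k,:3]*1000).astype(int).tolist() if z[r,k]>0 else 0,p['image'][r,k].tolist()) for k in(253,270)])
save('w3.png',cv2.resize(p['image'][130:300,160:370],None,fx=3,fy=3,interpolation=cv2.INTER_CUBIC))
E
```

```text
[0.54130577 0.18148483 0.10677524] 0.0001231569336038895
[[-0.001, -0.944, -0.33, 0.086], [1.0, -0.001, 0.0, 0.002], [-0.0, -0.33, 0.944, -0.169], [0.0, 0.0, 0.0, 1.0]]
0 258.75152269640853 228.61954809524835 0.18772257595742034
-0.019 258.48593975814015 242.5004495107563 0.16978594679482215
-0.03 258.30486282436055 251.96457805307028 0.1594015825427916
-0.04 258.1184854747179 261.70573700455213 0.14996125140458202
180 [([27, -4, 27], [27, 40, 110]), ([27, 8, 27], [30, 52, 136])]
185 [([24, -4, 25], [42, 66, 171]), ([24, 8, 25], [37, 64, 157])]
190 [([20, -4, 23], [40, 64, 173]), ([20, 8, 23], [46, 72, 179])]
195 [([19, -4, 16], [20, 39, 94]), ([19, 8, 16], [26, 40, 113])]
200 [([19, -4, 6], [20, 35, 93]), (0, [29, 40, 116])]
205 [([19, -4, -3], [42, 58, 166]), ([19, 8, -3], [40, 61, 169])]
210 [([15, -4, -2], [39, 57, 160]), ([14, 8, -1], [36, 59, 160])]
215 [([12, -4, -3], [30, 54, 157]), ([11, 8, -2], [39, 59, 159])]
220 [([8, -4, -2], [34, 56, 159]), ([8, 8, -2], [38, 61, 160])]
225 [([4, -4, -3], [39, 60, 160]), ([4, 8, -2], [30, 51, 160])]
230 [([0, -4, -3], [35, 57, 161]), ([0, 8, -1], [27, 55, 168])]
235 [([11, -3, -30], [121, 117, 114]), ([11, 7, -30], [125, 122, 118])]
240 [([11, -3, -36], [140, 134, 126]), ([12, 7, -37], [142, 134, 127])]
245 [([12, -3, -42], [140, 134, 127]), ([12, 6, -42], [142, 134, 125])]
250 [([12, -3, -47], [141, 133, 126]), ([11, 6, -47], [141, 136, 125])]
255 [([11, -2, -51], [139, 133, 125]), ([11, 6, -51], [143, 138, 128])]
260 [([12, -2, -56], [140, 136, 127]), ([12, 6, -56], [140, 134, 125])]
265 [([11, -2, -60], [141, 133, 125]), ([12, 6, -60], [138, 134, 124])]
270 [([12, -2, -64], [202, 192, 181]), ([12, 6, -64], [142, 137, 128])]
275 [([13, -2, -70], [40, 40, 42]), ([13, 6, -69], [39, 44, 40])]
280 [([13, -2, -73], [41, 43, 38]), ([13, 5, -73], [43, 45, 46])]
285 [([12, -2, -75], [45, 45, 42]), ([12, 5, -75], [43, 40, 43])]
```

View pics/w3.png

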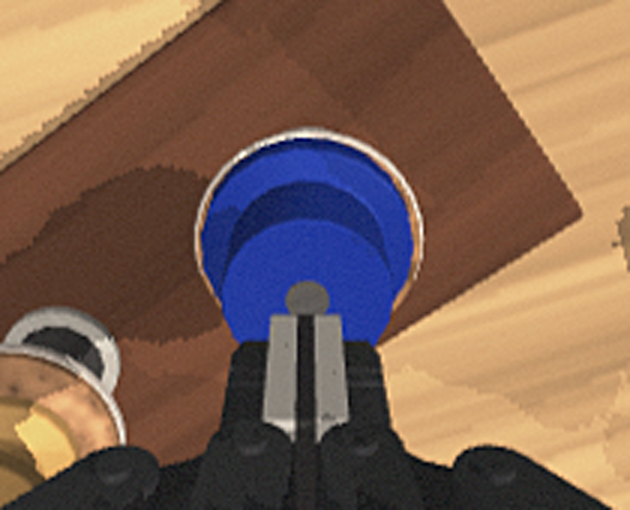

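In the wrist view the pads end at about row 232, which is tool z ≈ -28 mm. The boss top is at tool z ≈ -2. So the real tips are about 26 mm above the boss. Next I need to know whether the whole hand is set back or only the fingers, because that decides where the grasp point is.

```bash
python3 - <<'E'
from h import *
from scipy.spatial.transform import Rotation as Ro
s=observe(); R=Ro.from_euler('xyz',s['tool_rot']).as_matrix(); o=np.array(s['position'])
p=grab_frame('wrist'); T=np.array(p['T_tool_cam']); z=p['range_z']
v,u=np.mgrid[0:384,0:512]
cw=(np.stack([(u-p['cx'])/p['fx']*z,(v-p['cy'])/p['fy']*z,z,np.ones_like(z)],-1)@T.T)[z>0][:,:3]
C=[('wrist',cw)]
for n in('scene','side'):
    q=grab_frame(n); C.append((n,(world(q,np.ones((384,512),bool))-o)@R))
for n,c in C:
    c=c[(abs(c[:,0])<.07)&(abs(c[:,1])<.09)]*1000
    for lo in range(-190,-15,8):
        r=c[(c[:,2]>=lo)&(c[:,2]<lo+8)]
        if len(r)>2: print(n,lo,len(r),'x',np.round(np.percentile(r[:,0],[1,99])),'y',np.round(np.percentile(r[:,1],[1,99])))
E
```

```text
wrist -126 1278 x [17. 21.] y [-16.  20.]
wrist -118 7340 x [ 6. 19.] y [-58.  62.]
wrist -110 7060 x [-4. 19.] y [-55.  58.]
wrist -102 5931 x [-9. 18.] y [-48.  52.]
wrist -94 3290 x [-9. 18.] y [-43.  46.]
wrist -86 4503 x [-8. 14.] y [-36.  39.]
wrist -78 1875 x [-9. 15.] y [-31.  34.]
wrist -70 718 x [-9. 14.] y [-17.  21.]
wrist -62 423 x [ 7. 12.] y [-11.  15.]
wrist -54 456 x [ 7. 12.] y [-11.  15.]
wrist -46 385 x [ 7. 12.] y [-11.  15.]
wrist -38 257 x [ 7. 12.] y [-11.  14.]
wrist -30 7 x [11. 11.] y [-3.  8.]
scene -190 185 x [-37.   6.] y [-37.  28.]
scene -182 191 x [-37.   9.] y [-37.  28.]
scene -174 182 x [-37.  11.] y [-37.  28.]
scene -166 163 x [-37.   6.] y [-37.  27.]
scene -158 46 x [-35.  11.] y [-37.   2.]
scene -150 58 x [-12.   8.] y [-39.  39.]
scene -142 137 x [-19.   7.] y [-41.  41.]
scene -134 211 x [-19.   5.] y [-48.  48.]
scene -126 281 x [-19.  13.] y [-60.  60.]
scene -118 209 x [-17.   7.] y [-60.  60.]
scene -110 158 x [-17.   4.] y [-53.  58.]
scene -102 154 x [-17.   6.] y [-48.  49.]
scene -94 111 x [-15.  10.] y [-41.  45.]
scene -86 168 x [
[... 419 characters left out ...]
 37.] y [-39.  -5.]
side -158 63 x [-25.  31.] y [-40. -18.]
side -150 45 x [-9. 10.] y [-42. -31.]
side -142 69 x [-19.  18.] y [-44.  10.]
side -134 115 x [-20.  19.] y [-50.  16.]
side -126 108 x [-18.  19.] y [-62.  14.]
side -118 78 x [-17.  16.] y [-63. -16.]
side -110 54 x [-17.  16.] y [-59.  -5.]
side -102 40 x [-12.  17.] y [-52.   5.]
side -94 24 x [-11.  15.] y [-46. -15.]
side -86 27 x [-13.  13.] y [-40. -19.]
side -78 21 x [-11.  13.] y [-33.   5.]
side -70 5 x [-7.  6.] y [-15. -14.]
side -62 27 x [-10.   9.] y [-14.  -7.]
side -54 33 x [-11.  11.] y [-15.   5.]
side -46 37 x [-11.  11.] y [-15.   0.]
side -38 20 x [-11.  11.] y [-14.  -5.]
side -30 12 x [-7.  8.] y [-8. -6.]
```

All three cameras agree that the pads run from tool z ≈ -28 to -66 mm. That is 38 mm long with the grasp point at mid-pad, as specified. So the reported TCP lies about 27 mm beyond the real tips, while its x and y are fine. I'll go down by touch and watch the force.

```bash
python3 -m creep '[[[1,0,0,0.005,0,0,0],[1,0,0,0.005,0,0,0],[1,0,0,0.003,0,0,0],[1,0,0,0.002,0,0,0],[1,0,0,0,0,0,0],[1,0,0,0,0,0,0]]]'
python3 -m creep '[[[1,0,0,0.001,0,0,0],[1,0,0,0.001,0,0,0],[1,0,0,0.001,0,0,0],[1,0,0,0,0,0,0]]]'
```

```text
clock: 7.35
position: [0.5413, 0.1815, 0.0918]
tool_rot: [-3.142, 0.0, 2.801]
force: [-0.6, -0.3, -0.0]
grip_width: 0.0001
finger_force: 0.0
clock: 7.75
position: [0.5412, 0.1815, 0.0887]
tool_rot: [-3.141, -0.0, 2.801]
force: [-0.3, 0.1, -0.6]
grip_width: 0.0002
finger_force: 0.0
```

```bash
python3 -m creep '[[[1,0,0,0.001,0,0,0],[1,0,0,0.001,0,0,0],[1,0,0,0,0,0,0]]]'
```

```text
clock: 8.05
position: [0.5412, 0.1815, 0.0867]
tool_rot: [-3.141, -0.0, 2.801]
force: [0.5, 1.0, 0.8]
grip_width: -0.0002
finger_force: 0.0
```

```bash
python3 -m creep '[[[1,0,0,0.001,0,0,0],[1,0,0,0.001,0,0,0],[1,0,0,0,0,0,0]]]'; python3 -m creep '[[[1,0,0,0.001,0,0,0],[1,0,0,0,0,0,0]]]'
```

```text
clock: 8.35
position: [0.5412, 0.1815, 0.0846]
tool_rot: [-3.141, -0.0, 2.801]
force: [-0.3, 0.2, 0.1]
grip_width: -0.0001
finger_force: 0.0
clock: 8.55
position: [0.5412, 0.1815, 0.0837]
tool_rot: [-3.141, -0.0, 2.801]
force: [0.9, -0.4, 0.3]
grip_width: 0.0002
finger_force: 0.0
```

```bash
python3 -m creep '[[[1,0,0,0.001,0,0,0],[1,0,0,0,0,0,0]]]'
```

```text
clock: 8.75
position: [0.5413, 0.1815, 0.0827]
tool_rot: [-3.142, -0.0, 2.801]
force: [0.7, 0.1, -0.8]
grip_width: -0.0
finger_force: 0.0
```

```bash
python3 -m creep '[[[1,0,0,0.001,0,0,0],[1,0,0,0,0,0,0]]]'
```

```text
clock: 8.95
position: [0.5413, 0.1815, 0.0818]
tool_rot: [3.142, 0.0, 2.801]
force: [-1.3, -0.7, 3.1]
grip_width: -0.0
finger_force: 1.5
```

```bash
python3 -m creep '[[[1,0,0,0.001,0,0,0],[1,0,0,0,0,0,0]]]'; python3 - <<'E'
from h import *
q=[grab_frame(n) for n in('scene','side')]; print(observe()['force'])
save('c4.png',cv2.resize(np.hstack([q[0]['image'][130:230,270:370],q[1]['image'][105:205,215:315]]),None,fx=4,fy=4,interpolation=cv2.INTER_CUBIC))
E
```

```text
clock: 9.15
position: [0.5413, 0.1815, 0.0808]
tool_rot: [3.142, 0.0, 2.801]
force: [-0.6, -0.7, 3.5]
grip_width: 0.0
finger_force: 1.8
[-1.74557181 -0.25699353  3.4806021 ]
```

View pics/c4.png

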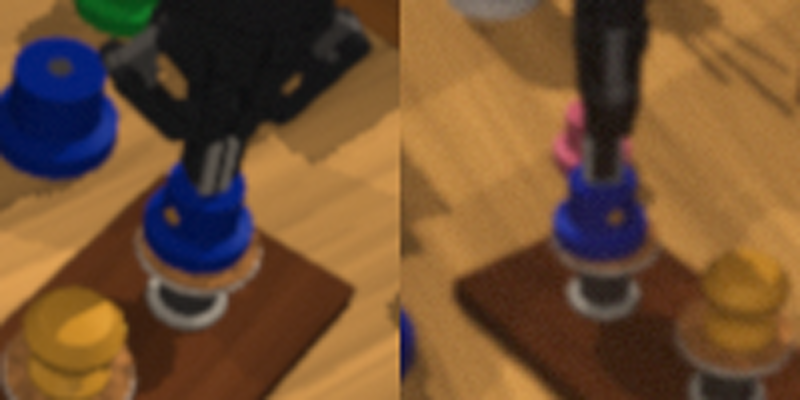

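The tips are now on the middle of the boss top, at crop (215,190) in the scene view and (603,180) in the side view. Contact came at TCP z ≈ 0.082 with about 3 N. I'll press about 4.5 mm past contact and hold for about a second.

```bash
python3 -m creep '[[[1,0,0,0.001,0,0,0],[1,0,0,0.001,0,0,0],[1,0,0,0.001,0,0,0],[1,0,0,0.0005,0,0,0],[1,0,0,0,0,0,0]]]'
```

```text
clock: 9.75
position: [0.5413, 0.1815, 0.0772]
tool_rot: [-3.142, 0.0, 2.801]
force: [-1.1, 0.1, 5.8]
grip_width: 0.0002
finger_force: 2.5
```

```bash
python3 -m creep '[[[1,0,0,0,0,0,0],[1,0,0,0,0,0,0],[1,0,0,0,0,0,0],[1,0,0,0,0,0,0],[1,0,0,0,0,0,0],[1,0,0,0,0,0,0],[1,0,0,0,0,0,0],[1,0,0,0,0,0,0]]]'; python3 - <<'E'
from h import *
for n in('scene','side'):
    q=grab_frame(n)
    for d in outline_of(q,'boss'):
        w=world(q,d['region'])
        if len(w): 
            m=np.median(w,0)
            if m[2]>.07: print(n,np.round(m,4),d['extent'])
print(observe()['force'],observe()['position'])
E
```

```text
clock: 10.55
position: [0.5413, 0.1815, 0.0773]
tool_rot: [-3.142, 0.0, 2.801]
force: [-0.4, 0.2, 4.0]
grip_width: 0.0003
finger_force: 2.4
scene [0.5524 0.1705 0.081 ] [319.5, 183.1, 26.2, 25.7]
side [0.5334 0.1658 0.083 ] [263.6, 159.8, 22.1, 28.1]
[-0.37140699 -0.27833527  4.64765372] [0.54133531 0.1815102  0.07733639]
```

The seat has given about 4.5–5 mm at 4–5 N and was held for about 1 s. Withdrawing.

```bash
python3 -m creep '[[[1,0,0,-0.001,0,0,0],[1,0,0,-0.002,0,0,0],[1,0,0,-0.002,0,0,0],[1,0,0,-0.003,0,0,0],[1,0,0,-0.01,0,0,0],[1,0,0,-0.03,0,0,0],[1,0,0,-0.03,0,0,0],[1,0,0,-0.03,0,0,0],[1,0,0,-0.02,0,0,0],[1,0,0,0,0,0,0]]]'; python3 -m creep '[[[1,0,0,0,0,0,0],[1,0,0,0,0,0,0],[1,0,0,0,0,0,0],[1,0,0,0,0,0,0],[1,0,0,0,0,0,0]]]'
python3 - <<'E'
from h import *
for n in('scene','side'):
    p=grab_frame(n)
    for t in('boss','lever','knob','dial'):
        for d in outline_of(p,t):
            w=world(p,d['region'])
            if len(w)<5 or np.median(w[:,2])<.06: continue
            top=w[w[:,2]>np.percentile(w[:,2],95)-.006]
            print(n,t,np.round(d['extent']),np.round((top.min(0)+top.max(0))/2,3))
save('c5.png',p['image'])
E
```

```text
clock: 11.75
position: [0.5425, 0.1819, 0.2086]
tool_rot: [3.138, 0.003, 2.801]
force: [-0.6, 0.5, -0.7]
grip_width: 0.0
finger_force: 0.0
clock: 12.25
position: [0.5412, 0.1814, 0.2049]
tool_rot: [-3.141, -0.0, 2.801]
force: [0.4, 0.1, -0.3]
grip_width: 0.0001
finger_force: 0.0
scene boss [321. 181.  30.  32.] [0.542 0.183 0.109]
scene lever [207. 297.  52.  39.] [ 0.609 -0.15   0.092]
scene dial [249. 257.  37.  35.] [ 0.605 -0.03   0.09 ]
side boss [264. 156.  22.  31.] [0.54  0.18  0.108]
side lever [383. 247.  27.  37.] [ 0.609 -0.152  0.092]
side knob [302. 181.  21.  27.] [0.578 0.072 0.113]
side knob [338. 218.  34.  23.] [ 0.606 -0.033  0.089]
side dial [340. 217.  30.  25.] [ 0.606 -0.033  0.089]
```

View pics/c5.png

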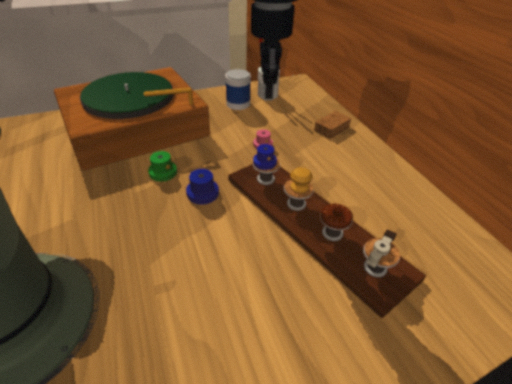

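The boss is back at rest at (265,157), the hand is well clear above it at (270,85), and everything else is where it was. Handing in.

```bash
python3 -c "from workcell import *; print(job_done())"
```

```text
the job is handed in; nothing more can be done
None
```

I pressed the blue boss on the rack's end seat about 4.5–5 mm down at 4–5 N for about a second, then withdrew upwards. It sprang back to its place with the lever, knob and dial unmoved, and the job is handed in (no verdict was returned).

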